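# Draw the flat block home in its holder and bolt it in

## Robot

A 6-joint arm with a two-finger parallel gripper is mounted at the origin on a cart in front of the work surface, level with it; the furniture and walls round the work are solid. World frame = base frame: x ahead of the robot, y to its left, z up, the work surface at z = 0. Lengths are in m, angles in degrees, forces in N, time in s.
With the tool pointing down it reaches from about 0.4 to 0.825 m from the base axis. Payload 7 kg.
Tool frame: the origin (TCP) lies midway between the tips of the shut fingers; the grasp point (between the pads) lies 19 mm behind it; z points along the fingers, y is the line along which they close (so a half turn about z gives the same grasp; the last joint's range is limited). The gripper opens to 88 mm and grips with 3 to 60 N. Pads are 19 mm wide; open, the fingers measure 130 mm over their backs; the gripper's body (78 mm by 193 mm) begins 47 mm behind the grasp point.
Start: joints at [-54.54, 20.546, 0.682, 0, -70.136, -16.507], TCP at [0.219, -0.638, 0.227] pointing down, gripper open.
Joint ranges: [-176.03, 176.03], [-82.01, 121.73], [-58.28, 71.71], [-173.87, 95.51], [-174.79, -0.11], [-173.66, 173.66]. Speed limits (degrees/s): [136.94, 136.94, 172.46, 180, 180, 180].

## Interface

Orientations are given as [roll, pitch, yaw] about the fixed x, y, z axes, in that order (R = Rz(yaw) Ry(pitch) Rx(roll)).
In Python, from plant import ctrl, viewer, close_job gives the robot as it stands. The module is installed in compiled form; this text tells all that it offers.
- The arm moves only by the tool step_arm, never from a script. Its argument "moves" is a list that holds one entry, the list of rows, each a list of 5 numbers: the shift along the world's x, y, z in cm, then the turn about the world's z in rad, then the finger opening in cm, from 0 to 8.76. In form: [[[tx, ty, tz, twist, grip], ...]]. A call has 1 to 10 rows; each row shifts and turns the commanded pose from where the row before left it; what a row does not reach is not made up. A row lasts 1/10 s, in which the tool goes at most 50 mm and 8.59 degrees, less where a joint would pass 70% of its speed; a pose out of reach is approached as far as the arm can. A call with a gripper value outside its range is refused whole. The fingers move at their own pace and stop on an object; the grip force is fixed at half the most. Time passes only in rows, so rows that do not move let the fingers close. It gives the time, the measured TCP pose, the force, the opening and the grip force at its end, in the units of the state.
- ctrl.get_obs(): the state, without advancing time (a new reading comes with each control period).
- viewer.snapshot(name): name is "side" or "top"; returns (picture, depth): 480x640x3 uint8, blue, green, red; 480x640 float32, m along the optical axis (not along the pixel's ray), 0 where there is no reading.
- viewer.camera_info(name): a dict with "camera_matrix" (3x3 intrinsics, pixels), "k1" (the pictures are not rectified: a ray, as slopes to the right and down, at radius r is drawn at 1 + k1 r^2 times it, then the intrinsics apply), "eye" and "orientation" of the camera in the world. Camera axes: x right, y down, z forward; pixel columns grow to the right and rows downward; lengths in m; the calibration is good to about 2 mm. A picture is of the moment at which its call begins. camera_info takes no time and is no camera call.
- close_job(): hands the job in; it is judged then, once.
The state is a dict: "clock": time; "joint_pos": joint angles; "qvel": joint speeds; "tau": joint torques, N m; "tool_pos": TCP position; "orientation": TCP orientation; "force": force on the tool from outside, world axes, zero at the start; "moment": the same for the moment, N m; "opening": finger opening in m; "gripper_force": force on a finger pad.
Only numpy, scipy, OpenCV 4.12 (cv2) and the standard library are available. Lean on these libraries where they do the work, as an engineer would, in place of code of your own. Each camera call takes 0.05 s, during which the arm holds its last target. There are 200 camera calls.

## Task

The flat steel hammering block lies part-way back in its green holder, half under the cover. Press closed fingertips on top of its bare front part and draw it toward the holder's front stop, past the sprung ball, until it is fully home against the stop; then push the red-knobbed bolt fully in behind it so that it is locked. Never load the block with more than 30 N, and leave the two tins and the red pliers where they are.

Things in the scene. Friction and masses are not known exactly. Their poses are not given: they have to be found in the camera images.
- holder: Green steel holder fixed to the bench, 162 mm long (x), 95 mm wide (y): a channel 67.2 mm wide, its floor 10 mm above the bench, between 14 mm rails; rails and front stop 21 mm high, level with the block's top. Origin at bench height, 75 mm behind the stop's face, midway between the rails. x points from the stop to the back (block is drawn along -x), y left to the bolt knob, z up.
- stop_face (a point): Middle of the inner face of the holder's front stop, at its top edge, 21 mm above the bench; holder x = -75 mm. The front edge of the block must end against this face.
- cover_edge (a point): Middle of the front edge of the dark flat cover that closes the channel from here (holder x = +10 mm) back to x = +75 mm; point on its top, 29 mm above the bench, underside at 24 mm. The block can be touched only in front of it.
- ball (a point): Tip of a sprung brass ball (radius 10 mm) that stands 2 mm out of the right-hand (-y) rail, at holder x = -60 mm, 15.5 mm above the bench. The block's front edge must push it aside (spring 2 to 3 N), so the drag grows over the last 15 mm.
- block_top (a point): Centre of the top of the loose dark steel block: 85 mm along the channel, 66 wide, 11 thick, 0.4 to 0.9 kg, friction in the channel about 0.2, under fingertips 0.6 to 0.9. 21 mm above the bench. Its y axis points to the stop, its x axis to the bolt knob. Home: 42.5 mm behind the stop face (holder x = -32.5 mm), back edge level with the cover's edge; starts 36 to 48 mm behind home.
- bolt (a joint): Travel of the steel bolt, m: 0 out, 0.035 fully in. Slides along the holder's -y into the channel at holder x = +18 mm, 2 N friction, stays where left. Rod 10 mm thick, centre 15.5 mm above the bench; it passes 3 mm behind the block when that is home, else it strikes the block's side and cannot go in.
- bolt_knob (a point): Centre of the bolt's upright red knob: 18 mm in diameter, 30 to 52 mm above the bench (this point 41), on an 11 mm stem; 100 mm left (+y) of the holder's origin with the bolt out, 65 mm when in. Below it an 8 mm high bracket; outward on the same line, 128 to 138 mm from the origin, a guide post only 23.5 mm high.
- wax_tin: Round white tin with red lid, 66 mm in diameter, 29 mm high; bystander, to be left alone. Origin under its centre.
- bead_tin: Round white screw-lid tin, 56 mm in diameter, 44 mm high; bystander, to be left alone. Origin under its centre.
- pliers: Pliers with red handles, lying flat, 157 mm long, 58 mm wide, 11 mm high; bystander, to be left alone. Origin under the middle.
Not all that is in view belongs to the job. Leave any yellow look-alike of the part that bears block_top alone.

How it is judged:
By the outcome, as a careful person would: the job done as asked, in the order asked, and still so for the second after the job is handed in, with the robot touching nothing.
It also fails if it takes over 72 s, if anything falls off the work surface, if the arm or the gripper's body presses on something with over 40 N, if the wrist force passes 120 N, or if a joint passes its speed limit or range.

## Working session

There is one attempt and no reset: what is moved stays moved. The work goes in short steps, Python scripts to look and compute and a tool call to move; the robot and the scene stay as the last step left them, time stands still between calls to the robot, and variables do not carry over. Pictures are saved under pics/ and viewed, at most 10 in all, crops included, and the job is handed in when it is done.

Besides the shell and the picture viewer there is one more tool, called after ">>>" as name(argument=value, ...), one argument or row to a line, values as JSON. step_arm: Moves the arm, as the interface text tells. Its arguments: {"type":"object","properties":{"moves":{"type":"array","items":{"type":"array","items":{"type":"array","items":{"type":"number"}}}}},"required":["moves"]}

```bash
mkdir -p pics; cat > h.py <<'E'
import numpy as np, cv2
from plant import ctrl, viewer, close_job
from scipy.spatial.transform import Rotation as R
def info(n):
    c=viewer.camera_info(n); K=np.array(c["camera_matrix"]);o=np.array(c["orientation"],float)
    M=o if o.shape==(3,3) else R.from_euler('xyz',o,degrees=True).as_matrix()
    return K,float(c["k1"]),np.array(c["eye"]),M
def ray(n,uv):
    K,k1,e,M=info(n); p=np.array([(uv[0]-K[0,2])/K[0,0],(uv[1]-K[1,2])/K[1,1]]); q=p.copy()
    for _ in range(20): q=p/(1+k1*(q@q))
    return e,M,np.array([*q,1.])
def at_z(n,uv,z):
    e,M,d=ray(n,uv); w=M@d; return e+w*(z-e[2])/w[2]
def at_d(n,uv,D):
    e,M,d=ray(n,uv); return e+M@d*D[int(uv[1]),int(uv[0])]
def proj(n,P):
    K,k1,e,M=info(n); c=M.T@(np.array(P)-e); q=c[:2]/c[2]; q=q*(1+k1*(q@q)); return K[0,0]*q[0]+K[0,2],K[1,1]*q[1]+K[1,2]
E
python3 - <<'E'
from h import *
for n in("top","side"):
    a,d=viewer.snapshot(n); cv2.imwrite(f"pics/{n}0.png",a); np.save(f"{n}0.npy",d); print(viewer.camera_info(n))
print(ctrl.get_obs())
E
```

```text
{'camera_matrix': array([[531.00815658,   0.        , 322.07735077],
       [  0.        , 531.00815658, 241.45369636],
       [  0.        ,   0.        ,   1.        ]]), 'k1': 0.0452745172406621, 'eye': array([0.41982421, 0.17615094, 1.07115877]), 'orientation': array([-173.40406619,   -0.26177432,  -90.04175654])}
{'camera_matrix': array([[522.7140809 ,   0.        , 314.58584571],
       [  0.        , 522.7140809 , 238.65657795],
       [  0.        ,   0.        ,   1.        ]]), 'k1': 0.01781564712846661, 'eye': array([0.23760483, 0.88743838, 0.3960846 ]), 'orientation': array([-113.79275158,    0.40541545, -158.8787328 ])}
{'clock': 0.1, 'joint_pos': array([-5.45398903e+01,  2.05882820e+01,  6.40836944e-01, -1.69486087e-02,
       -7.01347453e+01, -1.65064492e+01]), 'qvel': array([ 0.00587603, -0.15466842,  0.18990908,  0.08827153,  0.02576329,
        0.05902044]), 'tau': array([-1.22962847e-03, -5.84163380e+01,  2.93754154e+01,  7.01558679e+00,
        1.01915500e-02, -6.80142057e-05]), 'tool_pos': array([ 0.21907995, -0.63802233,  0.22572189]), 'orientation': array([ 1.79916670e+02, -8.07719139e-03, -1.61052104e+02]), 'force': array([0.45341211, 0.04559732, 0.20335006]), 'moment': array([ 0.09111914,  0.02004776, -0.00084483]), 'gripper_force': 0.0, 'opening': 0.08755491306496262}
```

View pics/top0.png

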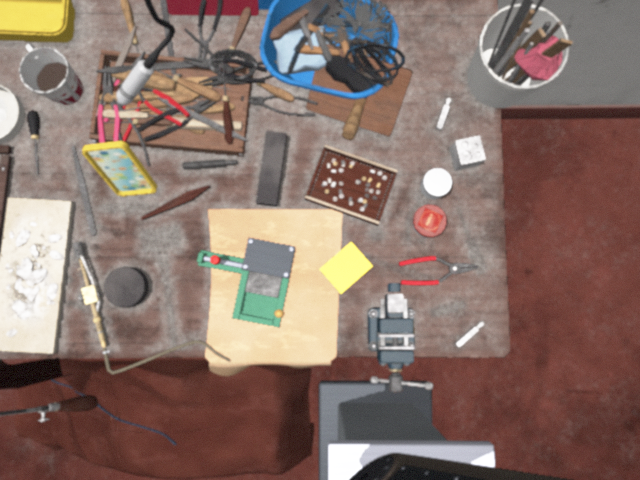

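View pics/side0.png

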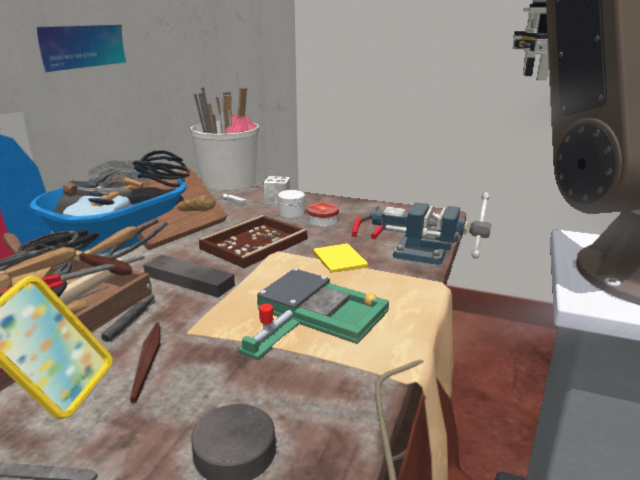

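The top view shows the green holder at about (265,283), its dark cover at (270,258), the bare grey block at (263,285), the brass ball at (278,314) and the red knob at (215,260). There are three candidates for the block: the grey plate in the channel at (263,285), the yellow square at (346,268), and the dark bar at (271,168). The grey plate is the one, since it lies in the holder, half under the cover. I'll confirm with a crop.

```bash
python3 - <<'E'
from h import *
a=cv2.imread("pics/top0.png")[225:335,190:310]
cv2.imwrite("pics/crop0.png",cv2.resize(a,None,fx=5,fy=5,interpolation=cv2.INTER_CUBIC))
E
```

```text
(no output)
```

View pics/crop0.png

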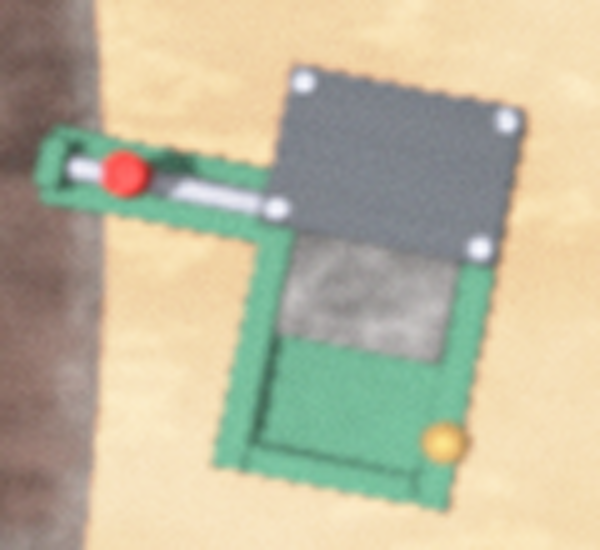

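The crop shows the grey plate in the channel, with its front edge running (275,333)–(440,362) in crop pixels, so it is the block. The cover's corners are (297,66), (526,107) and (495,264), the knob is at (125,173) and the ball at (444,442).

```bash
cat > fit.py <<'E'
from h import *
from scipy.optimize import least_squares
c=lambda u,v:((u+.5)/5+190-.5,(v+.5)/5+225-.5)
obs=[((297,66),(75,47.5,29)),((526,107),(75,-47.5,29)),((495,264),(10,-47.5,29)),((213,466),(-87,47.5,21)),((448,510),(-87,-47.5,21)),((125,173),(18,100,52))]
def W(p,q): 
    a=np.radians(p[2]);C,S=np.cos(a),np.sin(a); return np.array([p[0]+(C*q[0]-S*q[1])/1e3,p[1]+(S*q[0]+C*q[1])/1e3,q[2]/1e3])
f=lambda p:np.ravel([np.array(proj("top",W(p,q)))-c(*u) for u,q in obs])
s=least_squares(f,[.35,.28,-12.]); p=s.x; print("pose",p,"res px",s.fun.round(2))
def inv(P):
    a=np.radians(p[2]);d=(P[:2]-p[:2])*1e3;return np.array([np.cos(a)*d[0]+np.sin(a)*d[1],-np.sin(a)*d[0]+np.cos(a)*d[1],P[2]*1e3])
if __name__=="__main__":
    for u in((275,333),(440,362)): print("block front",inv(at_z("top",c(*u),.021)))
    print("ball",inv(at_z("top",c(444,442),.0255)))
    D=np.load("top0.npy")
    for n,u in(("cover",(400,165)),("block",(360,300)),("floor",(340,400)),("knob",(125,173)),("bench",(450,60))): print(n,inv(at_d("top",np.array(c(*u))+.5,D)))
    for n,q in(("knob",(18,100,41)),("press",(-13,0,21)),("O",(0,0,0)),("coveredge",(10,0,29)),("ball",(-60,-31.6,15.5))): print(n,W(p,q),np.round(proj("side",W(p,q))), np.linalg.norm(W(p,q)[:2]))
    a=cv2.imread("pics/side0.png")
    for q in((75,47.5,29),(75,-47.5,29),(10,-47.5,29),(10,47.5,29),(-87,47.5,21),(-87,-47.5,21),(18,100,52),(18,138,23.5)):
        cv2.circle(a,tuple(int(round(16*v)) for v in proj("side",W(p,q))),24,(255,0,255),-1,shift=4)
    cv2.imwrite("pics/side0c.png",cv2.resize(a[220:370,220:420],None,fx=4,fy=4))
E
python3 fit.py
```

```text
pose [  0.46724225   0.28439689 -10.83104478] res px [-0.68 -1.11  0.75 -0.34  0.54  0.67 -0.28  0.26  0.48  0.61 -0.79 -0.15]
block front [-31.32727425  33.94736598  21.        ]
block front [-30.37156375 -31.94078683  21.        ]
ball [-60.43717931 -39.94804415  25.5       ]
cover [41.48060569 -3.09232345 28.87347462]
block [-13.22506366   2.57131465  21.37052165]
floor [-53.31392872   4.05984091   6.66674634]
knob [17.32684976 97.73568759 49.96321363]
bench [ 88.82207563 -11.67445424   2.52962697]
knob [0.50371294 0.379233   0.041     ] [265. 314.] 0.6305112165394419
press [0.45447383 0.28683976 0.021     ] [327. 299.] 0.5374230318629293
O [0.46724225 0.28439689 0.        ] [319. 310.] 0.5469889451529504
coveredge [0.4770641  0.28251775 0.029     ] [313. 290.] 0.554442456539896
ball [0.40237304 0.26463463 0.0155    ] [367. 302.] 0.4815968816750048
```

View pics/side0c.png

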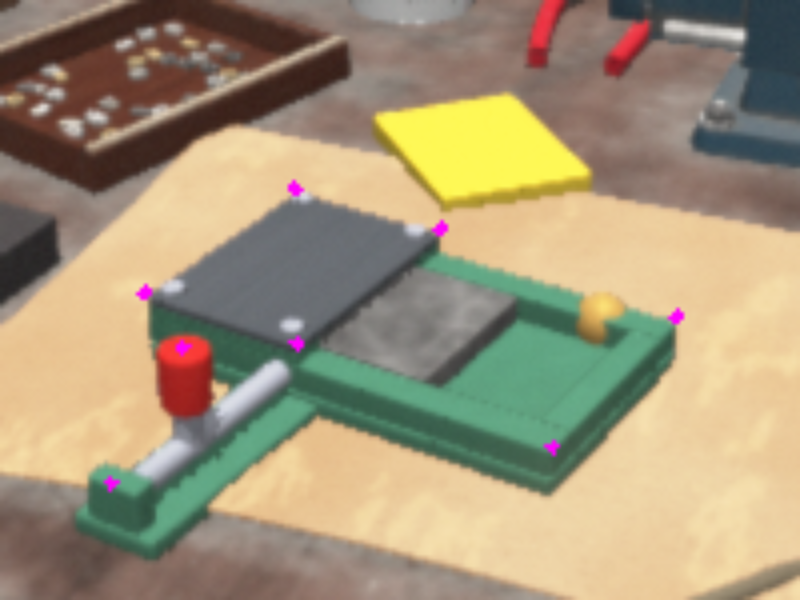

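Block front is at holder x ≈ -31, so the draw is about 44 mm. The side view agrees with the fit to about 1–2 mm. I'm moving above the block now, going round the base.

>>> step_arm(
  moves=[
    [[2.8, 3.9, 0, -0.052, 0], [2.8, 3.9, 0, -0.052, 0], [2.8, 3.9, 0, -0.052, 0], [2.8, 3.9, 0, -0.052, 0], [2.8, 3.9, 0, -0.052, 0], [2.8, 3.9, 0, -0.052, 0], [2.8, 3.9, 0, -0.052, 0], [2.8, 3.9, 0, -0.052, 0], [2.8, 3.9, 0, -0.052, 0], [2.8, 3.9, 0, -0.052, 0]],
  ],
)

```text
clock: 1.1
tool_pos: [0.4999, -0.2465, 0.2265]
orientation: [180.0, -0.0, 169.0]
force: [1.0, -1.4, 0.1]
opening: 0.0128
gripper_force: 0.0
```

>>> step_arm(
  moves=[
    [[-0.4, 4.5, 0, 0, 0], [-0.4, 4.5, 0, 0, 0], [-0.4, 4.5, 0, 0, 0], [-0.4, 4.5, 0, 0, 0], [-0.4, 4.5, 0, 0, 0], [-0.4, 4.5, 0, 0, 0], [-0.4, 4.5, 0, 0, 0], [-0.4, 4.5, 0, 0, 0], [-0.4, 4.5, 0, 0, 0], [-0.4, 4.5, 0, 0, 0]],
  ],
)

```text
clock: 2.1
tool_pos: [0.4584, 0.2034, 0.2266]
orientation: [180.0, -0.0, 169.2]
force: [0.9, 0.3, 1.7]
opening: 0.0004
gripper_force: 0.0
```

>>> step_arm(
  moves=[
    [[-0.2, 2.8, -1, 0, 0], [-0.2, 2.8, -2, 0, 0], [-0.2, 2.8, -2, 0, 0], [0, 0, -3, 0, 0], [0, 0, -3, 0, 0], [0, 0, -3, 0, 0], [0, 0, -2, 0, 0], [0, 0, -1, 0, 0], [0, 0, 0, 0, 0], [0, 0, 0, 0, 0]],
  ],
)

```text
clock: 3.1
tool_pos: [0.4536, 0.286, 0.0572]
orientation: [180.0, 0.0, 169.2]
force: [-0.6, 0.5, 0.6]
opening: 0.0004
gripper_force: 0.0
```

```bash
python3 - <<'E'
from h import *
a,d=viewer.snapshot("side"); cv2.imwrite("pics/s1.png",cv2.resize(a[150:370,200:440],None,fx=2.7,fy=2.7))
o=ctrl.get_obs(); print(o["tool_pos"],o["force"],o["clock"],o["joint_pos"].round())
E
```

```text
[0.45379494 0.28621883 0.0576452 ] [-0.59442015 -0.22300534  0.07186857] 3.15 [  53.   18.  -29.    0.  -43. -154.]
```

View pics/s1.png

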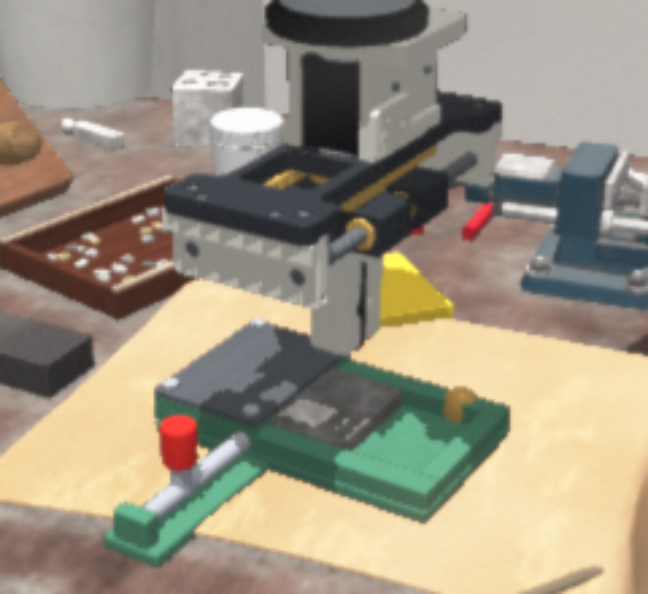

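The side view shows the closed fingertips above the bare part of the block, clear of the cover. Descending.

>>> step_arm(
  moves=[
    [[-0.1, 0.05, -0.8, 0, 0], [0, 0, -0.8, 0, 0], [0, 0, -0.8, 0, 0], [0, 0, -0.4, 0, 0], [0, 0, -0.3, 0, 0], [0, 0, 0, 0, 0], [0, 0, 0, 0, 0]],
  ],
)

```text
clock: 3.85
tool_pos: [0.4523, 0.2862, 0.0256]
orientation: [-180.0, 0.0, 169.2]
force: [0.7, 0.3, 0.4]
opening: 0.0004
gripper_force: 0.0
```

>>> step_arm(
  moves=[
    [[0, 0, -0.1, 0, 0], [0, 0, -0.1, 0, 0], [0, 0, 0, 0, 0], [0, 0, 0, 0, 0]],
  ],
)

```text
clock: 4.25
tool_pos: [0.4522, 0.2862, 0.0236]
orientation: [180.0, 0.0, 169.2]
force: [-1.2, -0.4, -0.4]
opening: 0.0008
gripper_force: 0.0
```

>>> step_arm(
  moves=[
    [[0, 0, -0.1, 0, 0], [0, 0, -0.1, 0, 0], [0, 0, 0, 0, 0], [0, 0, 0, 0, 0]],
  ],
)

```text
clock: 4.65
tool_pos: [0.4522, 0.2861, 0.0215]
orientation: [-180.0, -0.0, 169.2]
force: [0.3, -0.8, -0.3]
opening: 0.0008
gripper_force: 0.0
```

>>> step_arm(
  moves=[
    [[0, 0, -0.05, 0, 0], [0, 0, 0, 0, 0], [0, 0, 0, 0, 0]],
  ],
)

```text
clock: 4.95
tool_pos: [0.4523, 0.2862, 0.0213]
orientation: [180.0, 0.0, 169.2]
force: [-2.2, -0.3, 5.0]
opening: 0.0007
gripper_force: 2.4
```

>>> step_arm(
  moves=[
    [[0, 0, -0.03, 0, 0], [0, 0, 0, 0, 0], [0, 0, 0, 0, 0]],
  ],
)

```text
clock: 5.25
tool_pos: [0.4522, 0.2862, 0.0213]
orientation: [180.0, 0.0, 169.2]
force: [-2.2, -1.3, 8.2]
opening: 0.0004
gripper_force: 4.1
```

>>> step_arm(
  moves=[
    [[0, 0, -0.03, 0, 0], [0, 0, 0, 0, 0], [0, 0, 0, 0, 0]],
  ],
)

```text
clock: 5.55
tool_pos: [0.4523, 0.2861, 0.0213]
orientation: [180.0, 0.0, 169.2]
force: [-3.1, -0.1, 10.9]
opening: 0.0003
gripper_force: 5.7
```

>>> step_arm(
  moves=[
    [[0, 0, -0.04, 0, 0], [0, 0, -0.03, 0, 0], [0, 0, 0, 0, 0]],
  ],
)

```text
clock: 5.85
tool_pos: [0.4523, 0.2862, 0.0212]
orientation: [180.0, 0.0, 169.2]
force: [-6.0, -3.2, 18.7]
opening: 0.0005
gripper_force: 9.5
```

>>> step_arm(
  moves=[
    [[-0.1, 0.019, 0, 0, 0], [-0.1, 0.019, 0, 0, 0], [-0.1, 0.019, 0, 0, 0], [-0.1, 0.019, 0, 0, 0], [-0.1, 0.019, 0, 0, 0]],
  ],
)

```text
clock: 6.35
tool_pos: [0.4493, 0.2876, 0.0212]
orientation: [179.9, 0.2, 169.2]
force: [6.5, -6.1, 10.0]
opening: 0.0005
gripper_force: 5.3
```

>>> step_arm(
  moves=[
    [[-0.1, 0.019, -0.02, 0, 0], [-0.1, 0.019, -0.02, 0, 0], [-0.1, 0.019, -0.02, 0, 0], [-0.1, 0.019, 0, 0, 0], [-0.1, 0.019, 0, 0, 0]],
  ],
)

```text
clock: 6.85
tool_pos: [0.4449, 0.2885, 0.0212]
orientation: [179.9, 0.2, 169.2]
force: [8.3, -8.0, 16.5]
opening: 0.0006
gripper_force: 7.6
```

>>> step_arm(
  moves=[
    [[-0.1, 0.019, 0, 0, 0], [-0.1, 0.019, 0, 0, 0], [-0.1, 0.019, 0, 0, 0], [-0.1, 0.019, 0, 0, 0], [-0.1, 0.019, 0, 0, 0]],
  ],
)

```text
clock: 7.35
tool_pos: [0.4398, 0.2894, 0.0212]
orientation: [179.9, 0.2, 169.2]
force: [7.6, -7.5, 15.8]
opening: -0.0
gripper_force: 7.7
```

```bash
cat > blk.py <<'E'
from fit import *
import sys
# block front edge, from the side-of-channel strips clear of the fingers (rectified top view, 2 px/mm)
def rect(a,z=21):
    xs=np.arange(20,-90,-.5); ys=np.arange(110,-50,-.5)
    m=np.array([[proj("top",W(p,(x,y,z))) for y in ys] for x in xs],np.float32)
    return cv2.remap(a,m,None,cv2.INTER_CUBIC)
a,d=viewer.snapshot("top"); cv2.imwrite(sys.argv[1],cv2.resize(rect(a),None,fx=2.4,fy=2.4))
o=ctrl.get_obs(); print(o["clock"],o["force"],inv(o["tool_pos"]))
E
python3 blk.py pics/b1.png
```

```text
pose [  0.46724225   0.28439689 -10.83104478] res px [-0.68 -1.11  0.75 -0.34  0.54  0.67 -0.28  0.26  0.48  0.61 -0.79 -0.15]Traceback (most recent call last):
  File "blk.py", line 8, in <module>
    a,d=viewer.snapshot("top"); cv2.imwrite(sys.argv[1],cv2.resize(rect(a),None,fx=2.4,fy=2.4))
                                                                   ~~~~^^^
  File "blk.py", line 6, in rect
    m=np.array([[proj("top",W(p,(x,y,z))) for y in ys] for x in xs],np.float32)
                 ~~~~^^^^^^^^^^^^^^^^^^^^
  File "h.py", line 17, in proj
    K,k1,e,M=info(n); c=M.T@(np.array(P)-e); q=c[:2]/c[2]; q=q*(1+k1*(q@q)); return K[0,0]*q[0]+K[0,2],K[1,1]*q[1]+K[1,2]
             ~~~~^^^
  File "h.py", line 5, in info
    c=viewer.camera_info(n); K=np.array(c["camera_matrix"]);o=np.array(c["orientation"],float)
ValueError: time passes only in moves, steps and waits
```

```bash
sed -i 's/^def info/import functools\n@functools.lru_cache\ndef info/' h.py
sed -i 's/"top",W(p,(x,y,z))/"side",W(p,(x,y,z))/; s/snapshot("top")/snapshot("side")/' blk.py
python3 blk.py pics/b1.png
```

```text
pose [  0.46724225   0.28439689 -10.83104478] res px [-0.68 -1.11  0.75 -0.34  0.54  0.67 -0.28  0.26  0.48  0.61 -0.79 -0.15]
7.45 [ 7.01981076 -7.2564623  15.80149252] [-27.95610763  -0.18162164  21.20582028]
```

View pics/b1.png

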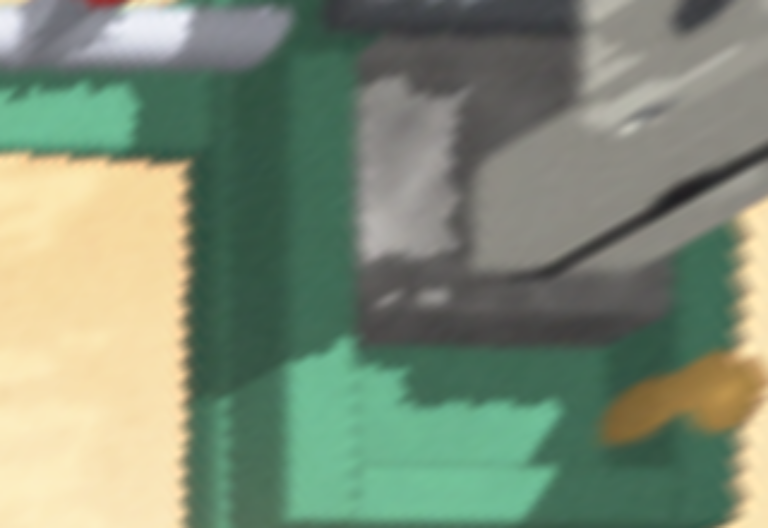

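The rectified side view shows the block following the fingers, with its front edge at row ~312, which is holder x ≈ -45. That leaves about 30 mm to go. I'm adding a little pressure before the ball.

>>> step_arm(
  moves=[
    [[-0.1, 0.019, -0.01, 0, 0], [-0.1, 0.019, -0.01, 0, 0], [-0.1, 0.019, -0.01, 0, 0], [-0.1, 0.019, -0.01, 0, 0], [-0.1, 0.019, 0, 0, 0], [-0.1, 0.019, 0, 0, 0], [-0.1, 0.019, 0, 0, 0], [-0.1, 0.019, 0, 0, 0]],
  ],
)

```text
clock: 8.25
tool_pos: [0.4322, 0.2909, 0.0212]
orientation: [179.9, 0.2, 169.3]
force: [10.3, -10.1, 19.1]
opening: 0.0001
gripper_force: 9.4
```

>>> step_arm(
  moves=[
    [[-0.1, 0.019, 0, 0, 0], [-0.1, 0.019, 0, 0, 0], [-0.1, 0.019, 0, 0, 0], [-0.1, 0.019, 0, 0, 0]],
  ],
)

```text
clock: 8.65
tool_pos: [0.4282, 0.2918, 0.0212]
orientation: [179.9, 0.2, 169.3]
force: [9.3, -8.9, 19.1]
opening: 0.0003
gripper_force: 9.5
```

>>> step_arm(
  moves=[
    [[-0.1, -0.01, 0, 0, 0], [-0.1, -0.01, 0, 0, 0], [-0.1, 0.019, 0, 0, 0]],
  ],
)

```text
clock: 8.95
tool_pos: [0.4254, 0.2923, 0.0212]
orientation: [179.8, 0.3, 169.3]
force: [10.7, -8.1, 17.0]
opening: 0.0003
gripper_force: 8.5
```

>>> step_arm(
  moves=[
    [[-0.1, 0.019, 0, 0, 0], [-0.1, 0.019, 0, 0, 0], [-0.1, 0.019, 0, 0, 0]],
  ],
)

```text
clock: 9.25
tool_pos: [0.4224, 0.2928, 0.0212]
orientation: [179.8, 0.3, 169.3]
force: [10.4, -8.2, 18.0]
opening: 0.0006
gripper_force: 8.8
```

>>> step_arm(
  moves=[
    [[-0.1, 0.019, 0, 0, 0], [-0.1, 0.019, 0, 0, 0], [-0.1, 0.019, 0, 0, 0]],
  ],
)

```text
clock: 9.55
tool_pos: [0.4194, 0.2934, 0.0212]
orientation: [179.8, 0.3, 169.3]
force: [9.8, -8.3, 17.9]
opening: 0.0001
gripper_force: 8.9
```

>>> step_arm(
  moves=[
    [[-0.1, 0.019, 0, 0, 0], [-0.1, 0.019, 0, 0, 0], [-0.1, 0.019, 0, 0, 0], [-0.1, 0.019, 0, 0, 0], [-0.1, 0.019, 0, 0, 0]],
  ],
)

```text
clock: 10.05
tool_pos: [0.4144, 0.2945, 0.0212]
orientation: [179.8, 0.3, 169.3]
force: [10.6, -8.5, 17.1]
opening: -0.0
gripper_force: 9.0
```

```bash
python3 blk.py pics/b2.png
```

```text
pose [  0.46724225   0.28439689 -10.83104478] res px [-0.68 -1.11  0.75 -0.34  0.54  0.67 -0.28  0.26  0.48  0.61 -0.79 -0.15]
10.1 [ 9.60994949 -8.0543824  19.5190094 ] [-53.95503017  -0.05886486  21.1833667 ]
```

View pics/b2.png

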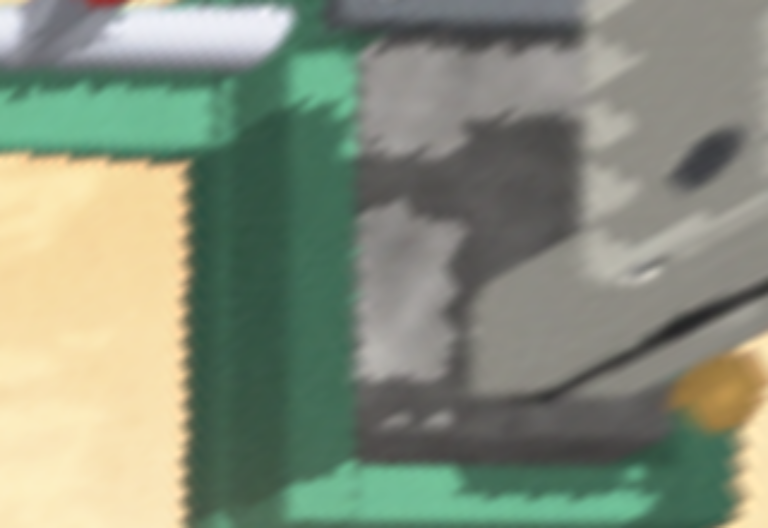

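The front edge is now at row ~432, holder x ≈ -70. The ball is passed and about 5 mm remains.

>>> step_arm(
  moves=[
    [[-0.1, 0.019, 0, 0, 0], [-0.1, 0.019, 0, 0, 0], [-0.1, 0.019, 0, 0, 0]],
  ],
)

```text
clock: 10.4
tool_pos: [0.4114, 0.295, 0.0212]
orientation: [179.8, 0.3, 169.3]
force: [10.6, -7.9, 17.8]
opening: 0.0008
gripper_force: 9.0
```

>>> step_arm(
  moves=[
    [[-0.1, 0.019, 0, 0, 0]],
  ],
)

```text
clock: 10.5
tool_pos: [0.4104, 0.2953, 0.0212]
orientation: [179.8, 0.3, 169.3]
force: [10.4, -8.6, 18.2]
opening: 0.0007
gripper_force: 9.1
```

>>> step_arm(
  moves=[
    [[-0.05, 0.01, 0, 0, 0]],
  ],
)

```text
clock: 10.6
tool_pos: [0.4098, 0.2954, 0.0212]
orientation: [179.8, 0.3, 169.3]
force: [11.4, -6.7, 18.1]
opening: 0.0002
gripper_force: 9.1
```

>>> step_arm(
  moves=[
    [[-0.05, 0.01, 0, 0, 0]],
  ],
)

```text
clock: 10.7
tool_pos: [0.4094, 0.2955, 0.0212]
orientation: [179.8, 0.3, 169.3]
force: [11.0, -7.3, 18.6]
opening: 0.0003
gripper_force: 9.1
```

>>> step_arm(
  moves=[
    [[-0.05, 0.01, 0, 0, 0], [-0.05, 0.01, 0, 0, 0]],
  ],
)

```text
clock: 10.9
tool_pos: [0.4085, 0.2958, 0.0212]
orientation: [179.8, 0.3, 169.3]
force: [11.8, -7.3, 16.4]
opening: 0.0007
gripper_force: 8.4
```

>>> step_arm(
  moves=[
    [[-0.05, 0.01, 0, 0, 0], [-0.05, 0.01, 0, 0, 0]],
  ],
)

```text
clock: 11.1
tool_pos: [0.4076, 0.2963, 0.0212]
orientation: [179.8, 0.3, 169.3]
force: [10.9, -6.3, 15.9]
opening: 0.0001
gripper_force: 7.9
```

```bash
python3 blk.py pics/b3.png
```

```text
pose [  0.46724225   0.28439689 -10.83104478] res px [-0.68 -1.11  0.75 -0.34  0.54  0.67 -0.28  0.26  0.48  0.61 -0.79 -0.15]
11.15 [10.81595771 -6.51057901 16.4889065 ] [-60.82157806   0.57749261  21.20652744]
```

View pics/b3.png

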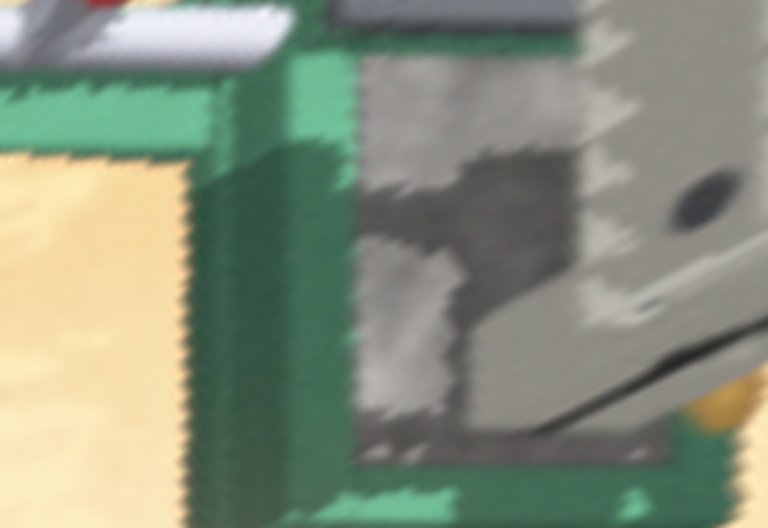

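There is no gap and no front face visible: the block's front edge (row ~464) meets the stop. Its back edge is at row ~55, and the 85.2 mm between them matches the block's length. The fingers are now slipping at a steady force, so the block is home. Lifting and going to the outer side of the knob.

>>> step_arm(
  moves=[
    [[0, 0, 0.1, 0, 0], [0, 0, 0.1, 0, 0], [0, 0, 0.5, 0, 0], [0, 0, 2, 0, 0], [0, 0, 3.5, 0, 0], [0, 0, 3.8, 0, 0]],
  ],
)

```text
clock: 11.75
tool_pos: [0.4032, 0.2936, 0.1189]
orientation: [-179.8, -0.1, 169.2]
force: [1.1, -0.1, -0.7]
opening: 0.0004
gripper_force: 0.0
```

>>> step_arm(
  moves=[
    [[2.6, 3.1, 0, 0, 0], [2.6, 3.0, 0, 0, 0], [2.6, 3.1, 0, 0, 0], [2.6, 3.0, 0, 0, 0], [0, 0, -1, 0, 0], [0, 0, -2, 0, 0], [0, 0, 0, 0, 0]],
  ],
)

```text
clock: 12.45
tool_pos: [0.5063, 0.4149, 0.0853]
orientation: [-179.7, -0.2, 169.1]
force: [0.4, -0.2, -0.3]
opening: 0.0007
gripper_force: 0.0
```

```bash
python3 - <<'E'
from fit import *
a,d=viewer.snapshot("side"); cv2.imwrite("pics/s2.png",cv2.resize(a[150:370,200:440],None,fx=3,fy=2.7))
o=ctrl.get_obs(); print(o["tool_pos"],inv(o["tool_pos"]),o["force"],o["clock"])
E
```

```text
pose [  0.46724225   0.28439689 -10.83104478] res px [-0.68 -1.11  0.75 -0.34  0.54  0.67 -0.28  0.26  0.48  0.61 -0.79 -0.15]
[0.50697518 0.41542325 0.08703052] [ 14.40349062 136.15855707  87.03051748] [ 0.81265212 -0.56392245  0.42939394] 12.5
```

View pics/s2.png

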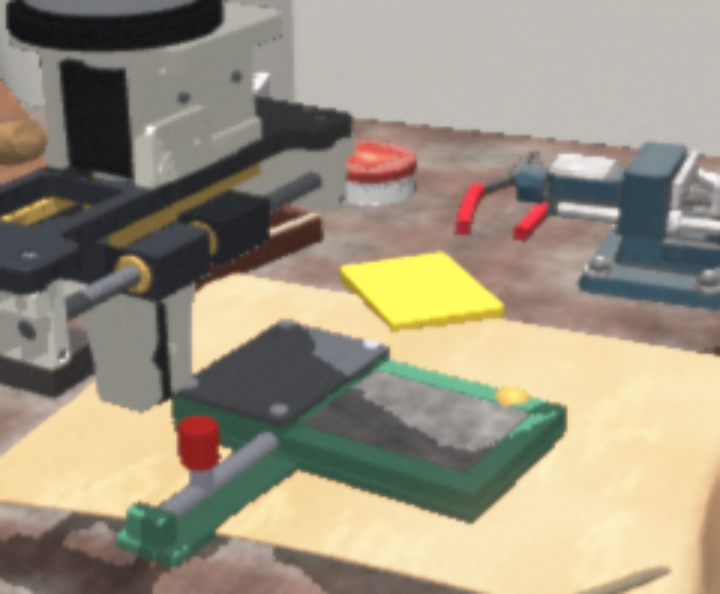

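The block sits flush and home in the holder. The fingers are high and outside the knob at holder (14, 136, 87). Shifting out slightly and descending.

>>> step_arm(
  moves=[
    [[0.5, 0.5, 0, 0, 0], [0, 0, -1.5, 0, 0], [0, 0, -1.5, 0, 0], [0, 0, -1.2, 0, 0], [0, 0, -0.8, 0, 0], [0, 0, 0, 0, 0], [0, 0, 0, 0, 0]],
  ],
)

```text
clock: 13.2
tool_pos: [0.5133, 0.4217, 0.0386]
orientation: [-180.0, 0.0, 169.2]
force: [0.4, 0.6, -0.3]
opening: 0.0005
gripper_force: 0.0
```

```bash
python3 - <<'E'
from fit import *
o=ctrl.get_obs(); print(o["tool_pos"],inv(o["tool_pos"]),o["force"],o["clock"])
E
```

```text
pose [  0.46724225   0.28439689 -10.83104478] res px [-0.68 -1.11  0.75 -0.34  0.54  0.67 -0.28  0.26  0.48  0.61 -0.79 -0.15]
[0.51327208 0.42165128 0.03863778] [ 19.41788401 143.458917    38.63777807] [ 0.39854157  0.57381568 -0.26937358] 13.2
```

>>> step_arm(
  moves=[
    [[-0.17, -0.39, -0.1, 0, 0], [-0.08, -0.39, -0.1, 0, 0], [-0.06, -0.29, 0, 0, 0], [-0.04, -0.2, 0, 0, 0], [-0.04, -0.2, 0, 0, 0], [-0.04, -0.2, 0, 0, 0]],
  ],
)

```text
clock: 13.8
tool_pos: [0.509, 0.4049, 0.0369]
orientation: [180.0, 0.0, 169.2]
force: [0.3, -0.3, -0.2]
opening: 0.0007
gripper_force: 0.0
```

>>> step_arm(
  moves=[
    [[-0.04, -0.2, 0, 0, 0], [-0.04, -0.2, 0, 0, 0], [-0.04, -0.2, 0, 0, 0], [-0.04, -0.2, 0, 0, 0], [-0.04, -0.2, 0, 0, 0]],
  ],
)

```text
clock: 14.3
tool_pos: [0.507, 0.3951, 0.0369]
orientation: [180.0, 0.0, 169.2]
force: [0.5, 1.8, 0.7]
opening: 0.0003
gripper_force: 1.0
```

>>> step_arm(
  moves=[
    [[-0.04, -0.2, 0, 0, 0], [-0.04, -0.2, 0, 0, 0], [-0.04, -0.2, 0, 0, 0], [-0.04, -0.2, 0, 0, 0], [-0.04, -0.2, 0, 0, 0]],
  ],
)

```text
clock: 14.8
tool_pos: [0.505, 0.3848, 0.0368]
orientation: [180.0, 0.0, 169.2]
force: [0.3, 1.9, -0.0]
opening: 0.0003
gripper_force: 1.0
```

>>> step_arm(
  moves=[
    [[-0.04, -0.2, 0, 0, 0], [-0.04, -0.2, 0, 0, 0], [-0.04, -0.2, 0, 0, 0], [-0.04, -0.2, 0, 0, 0], [-0.04, -0.2, 0, 0, 0], [-0.04, -0.2, 0, 0, 0]],
  ],
)

```text
clock: 15.4
tool_pos: [0.5026, 0.3728, 0.0368]
orientation: [180.0, 0.0, 169.2]
force: [1.2, 2.4, 0.2]
opening: 0.0002
gripper_force: 1.0
```

>>> step_arm(
  moves=[
    [[-0.02, -0.1, 0, 0, 0], [-0.02, -0.1, 0, 0, 0], [-0.02, -0.1, 0, 0, 0]],
  ],
)

```text
clock: 15.7
tool_pos: [0.5022, 0.3704, 0.0369]
orientation: [179.9, 0.0, 169.2]
force: [2.1, 5.1, -0.7]
opening: 0.0004
gripper_force: 2.5
```

>>> step_arm(
  moves=[
    [[-0.02, -0.1, 0, 0, 0], [-0.02, -0.1, 0, 0, 0], [-0.02, -0.1, 0, 0, 0]],
  ],
)

```text
clock: 16.0
tool_pos: [0.5022, 0.37, 0.0371]
orientation: [179.7, 0.1, 169.2]
force: [0.6, 13.2, -5.2]
opening: 0.0003
gripper_force: 6.5
```

It met a hard stop after 35 mm of contact travel. Backing off and retreating to check.

>>> step_arm(
  moves=[
    [[0.04, 0.2, 0, 0, 0], [0.1, 0.5, 0, 0, 0], [0.2, 1, 0, 0, 0], [0.3, 1.5, 0, 0, 0], [0, 0, 3, 0, 0], [0, 0, 4, 0, 0], [0, 0, 4, 0, 0], [0, 4, 3, 0, 0], [0, 4, 0, 0, 0], [0, 4, 0, 0, 0]],
  ],
)

```text
clock: 17.0
tool_pos: [0.508, 0.5213, 0.1788]
orientation: [179.9, 0.1, 169.1]
force: [0.7, 0.5, -1.5]
opening: 0.0007
gripper_force: 0.0
```

>>> step_arm(
  moves=[
    [[3, 3, 1, 0, 0], [3, 3, 1, 0, 0], [3, 3, 0, 0, 0], [0, 0, 0, 0, 0]],
  ],
)

```text
clock: 17.4
tool_pos: [0.5997, 0.6116, 0.191]
orientation: [-179.7, -0.1, 169.1]
force: [0.1, -0.2, -1.8]
opening: 0.0005
gripper_force: 0.0
```

```bash
python3 - <<'E'
from fit import *
a,d=viewer.snapshot("top"); b,_=viewer.snapshot("side")
h=cv2.cvtColor(a,cv2.COLOR_BGR2HSV)
m=((h[...,0]<8)|(h[...,0]>172))&(h[...,1]>150)&(h[...,2]>90); m[:225]=0;m[335:]=0;m[:,:190]=0;m[:,310:]=0
v,u=np.nonzero(m); print(len(u),"knob",inv(at_z("top",(u.mean(),v.mean()),.052)))
A=cv2.resize(a[235:325,190:310],None,fx=6,fy=6)[:300*2]; A=cv2.resize(A,(400,300)); B=cv2.resize(b[230:350,230:390],(400,300))
cv2.imwrite("pics/end.png",np.hstack([A,B])); o=ctrl.get_obs(); print(o["tool_pos"],o["force"],o["clock"])
E
```

```text
pose [  0.46724225   0.28439689 -10.83104478] res px [-0.68 -1.11  0.75 -0.34  0.54  0.67 -0.28  0.26  0.48  0.61 -0.79 -0.15]
51 knob [17.67444768 64.30240714 52.        ]
[0.59764147 0.60945803 0.19324768] [-0.36545012 -1.11075909  0.11110243] 17.5
```

View pics/end.png

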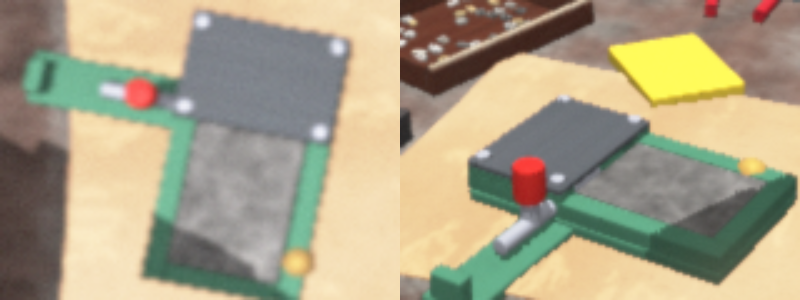

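The knob is at y ≈ 64 mm (fully in is 65). The block fills the channel up to the stop, and the bolt is in behind it. Handing in.

```bash
python3 -c "
from plant import close_job
print(close_job())"
```

```text
the job is handed in; nothing more can be done
None
```

The block is home against the front stop and the bolt is fully in behind it; the highest force read while pressing the block was about 24 N, the arm never went near the tins or pliers, and the job was handed in at about 17.5 s.

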